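# Put three swapped lids back on their dishes

## Task

The lids of the three dishes on the hob have been mixed up: lift them by their strap handles and put each on the dish of its own outline (round, square, oblong), lined up so that it lies flat and closes the dish. The wet lids must not be laid on the bare hob or worktop: use the steel trivet as the spare place to put one lid down on the way. Set the lids down without dropping them, leave the dishes, pepper mill and salt jar standing where they are, and let go of everything at the end.

Things in the scene. Friction and masses are not known exactly. Their poses are not given: they have to be found in the camera images.
- lid_round_grip (a point): Round steel lid, 154 mm in diameter. Loose, 0.2 to 0.4 kg, plate 6 mm thick, no lip; overlaps its own dish 7 mm all round; starts on a dish of another shape. Black strap handle in its middle, along its y: level bar 70 mm long, 12 mm wide (along x), 8 mm thick, open beneath, a post at each end. This point: middle of the bar, 38 mm above the lid's underside, 32 mm above the plate. z up.
- lid_square_grip (a point): Square steel lid, 144 x 144 mm, sides along its x and y. Loose, 0.2 to 0.4 kg, plate 6 mm thick, no lip; overlaps its own dish 7 mm all round; starts on a dish of another shape. Black strap handle in its middle, along its y: level bar 70 mm long, 12 mm wide (along x), 8 mm thick, open beneath, a post at each end. This point: middle of the bar, 38 mm above the lid's underside, 32 mm above the plate. z up.
- lid_rect_grip (a point): Oblong steel lid, 118 mm along its x and 204 mm along its y. Loose, 0.2 to 0.4 kg, plate 6 mm thick, no lip; overlaps its own dish 7 mm all round; starts on a dish of another shape. Black strap handle in its middle, along its y: level bar 70 mm long, 12 mm wide (along x), 8 mm thick, open beneath, a post at each end. This point: middle of the bar, 38 mm above the lid's underside, 32 mm above the plate. z up.
- dish_round_rim (a point): Round, 140 mm outer diameter, cream enamelled open dish, walls 5 mm, a steel loop 22 mm below the rim at each of its +y and -y sides, sticking out 22 mm. Loose, 1.5 kg. This point: centre of the mouth, level with the top of the rim, 80 mm above the worktop; z up. At the start a lid of another shape covers part of it.
- dish_square_rim (a point): Square, 130 x 130 mm outside, sides along its x and y, cream enamelled open dish, walls 5 mm, a steel loop 22 mm below the rim at each of its +y and -y sides, sticking out 22 mm. Loose, 1.5 kg. This point: centre of the mouth, level with the top of the rim, 60 mm above the worktop; z up. At the start a lid of another shape covers part of it.
- dish_rect_rim (a point): Oblong, 104 mm along its x and 190 mm along its y outside, cream enamelled open dish, walls 5 mm, a steel loop 22 mm below the rim at each of its +y and -y sides, sticking out 22 mm. Loose, 1.5 kg. This point: centre of the mouth, level with the top of the rim, 68 mm above the worktop; z up. At the start a lid of another shape covers part of it.
- trivet_top (a point): Steel trivet: a flat disc 164 mm in diameter on short feet, with eight dark radial slots, its top 20 mm above the worktop; it does not move. Empty at the start. This point is the centre of its top face.
- pepper_mill_mid (a point): Dark wooden pepper mill standing between the dishes, up to 46 mm in diameter, 120 mm tall, loose. This point is on its axis, half-way up. To be left alone.
- salt_jar_mid (a point): Small glass salt jar with a steel cap, 44 mm in diameter, 75 mm tall, loose. This point is on its axis, half-way up. To be left alone.
There are look-alikes about, which are no part of the job. What is shaped like the part that bears lid_round_grip but green is not meant.

How it is judged:
By the outcome, as a careful person would: the job done as asked, in the order asked, and still so for the second after the job is handed in, with the robot touching nothing.
It also fails if it takes over 118 s, if anything falls off the work surface, if the arm or the gripper's body presses on something with over 40 N, if the wrist force passes 120 N, or if a joint passes its speed limit or range.

## Robot

A 7-joint arm with a two-finger parallel gripper is mounted at the origin on the work surface. World frame = base frame: x ahead of the robot, y to its left, z up, the work surface at z = 0. Lengths are in m, angles in rad, forces in N, time in s.
With the tool pointing down it reaches from about 0.35 to 0.775 m from the base axis. Payload 3.1 kg.
Tool frame: the origin (TCP) lies at the very end of the fingers, on their centre line; the grasp point (between the pads) lies 19 mm behind it; z points along the fingers, y is the line along which they close (so a half turn about z gives the same grasp; the last joint's range is limited). The gripper opens to 85 mm and grips with 20 to 120 N. Pads are 22 mm wide; open, the fingers measure 114 mm over their backs; the gripper's body (76 mm by 85 mm) begins 54 mm behind the grasp point. The pads swing forward as they close: fully open they stand 13 mm farther back than shut.
Start: joints at [-1.289, 0.311, 0.014, 1.512, -0.004, 1.319, -0.027], TCP at [0.175, 0.521, 0.231] pointing down, gripper open.
Joint ranges: [-2.7, 2.7], [-0.3, 1.91], [-1.27, 1.3], [0.12, 2.57], [-1.44, 4.58], [0.2, 2.03], [-3.05, 3.05]. Speed limits (rad/s): [2.79, 2.79, 3.14, 3.14, 3.14, 3.14, 3.14].

## Interface

Orientations are given as a unit quaternion [w, x, y, z].
In Python, from bench import get_obs, read_camera, calibration, close_job, recognise, cut_out, place_of gives the robot as it stands.
- The arm moves only by the tool drive_tool, never from a script. Its argument "rows" is one flat list of numbers, 6 for each row, row after row: the shift along the tool's x, y, z in m, then the turn, a rotation vector about the tool's x, y, z in degrees. In form: [dx, dy, dz, rx, ry, rz, dx, dy, dz, rx, ry, rz, ...]. A call has 1 to 20 rows; each row shifts and turns the commanded pose from where the row before left it, along the tool's axes as they then stand; what a row does not reach is not made up. A row lasts 1/10 s, in which the tool goes at most 50 mm and 8.59 degrees, less where a joint would pass 70% of its speed; a pose out of reach is approached as far as the arm can. A call is refused whole if a number of a shift passes 0.05 or a number of a turn 8.59, either way. A call with a gripper value outside its range is refused whole. "hand" is the opening in per cent of the stroke, from 0 (shut) to 100 (fully open), set as the call begins (left out, the last holds). The fingers move at their own pace and stop on an object; "force" is the grip in N (left out, the last holds). Time passes only in rows, so rows that do not move let the fingers close. It gives the time, the measured TCP pose, the force, the opening and the grip force at its end, in the units of the state.
- get_obs(): the state, without advancing time (a new reading comes with each control period).
- read_camera(name): name is "scene" or "top"; returns the picture (384x512x3 uint8, red, green, blue); there is no depth.
- calibration(name): a dict with "mtx" (3x3 intrinsics, pixels), "dist_coeffs" ([k1, k2, p1, p2, k3] as OpenCV has them; the pictures are not rectified), "T" (4x4, takes a point from camera to world coordinates). Camera axes: x right, y down, z forward; pixel columns grow to the right and rows downward; lengths in m; the calibration is good to about 2 mm. A picture is of the moment at which its call begins. calibration takes no time and is no camera call.
- close_job(): hands the job in; it is judged then, once.
Trained networks look in the newest picture that a camera, given by its name, has taken for a name from the list of things; names that differ only in an ending like _2 or _b are one class to them, and where a whole thing is asked for, a point or a joint stands for the part that bears it (a point fixed in the world has none). Each returns a list of dicts, best first, with "confidence" (0 to 1); they miss things now and then, are a little off and sometimes report something else, mostly with a low value. They report only what shows in the picture. A call takes as long as a camera call. They do not tell look-alikes from the thing itself.
- recognise(camera, name): "centre" ([row, column] in pixels, amid what is visible of it).
- cut_out(camera, name): "region" (384x512 bool, what is visible of it) and "centre" ([row, column] in pixels, amid what is visible of it).
- place_of(camera, name): "centre" ([row, column] in pixels: a listed point, or the origin of a listed thing).
The state is a dict: "t": time; "q": joint angles; "dq": joint speeds; "tau": joint torques, N m; "position": TCP position; "tcp_rot": TCP orientation; "force": force on the tool from outside, world axes, zero at the start; "moment": the same for the moment, N m; "width": finger opening in m; "gripper_force": force on a finger pad.
Only numpy, scipy, OpenCV 4.12 (cv2) and the standard library are available. Lean on these libraries where they do the work, as an engineer would, in place of code of your own. Each camera call takes 0.05 s, during which the arm holds its last target. There are 200 camera calls.

## Working session

There is one attempt and no reset: what is moved stays moved. The work goes in short steps, Python scripts to look and compute and a tool call to move; the robot and the scene stay as the last step left them, time stands still between calls to the robot, and variables do not carry over. Pictures are saved under pics/ and viewed, at most 14 in all, crops included, and the job is handed in when it is done.

Besides the shell and the picture viewer there is one more tool, called as name(argument=value, ...), one argument or row to a line, values as JSON. drive_tool: Moves the arm, as the interface text tells. Its arguments: {"type":"object","properties":{"rows":{"type":"array","items":{"type":"number"}},"hand":{"type":"number"},"force":{"type":"number"}},"required":["rows"]}

```bash
mkdir -p pics
cat > h.py <<'E'
import numpy as np, cv2
from bench import *
from scipy.spatial.transform import Rotation as R
def save(cam,fn,crop=None,s=1):
    im=read_camera(cam)
    o=im[...,::-1]
    if crop: o=o[crop[0]:crop[1],crop[2]:crop[3]]
    cv2.imwrite('pics/'+fn,cv2.resize(o,None,fx=s,fy=s,interpolation=cv2.INTER_CUBIC)); return im
def ray(cam,rc):
    c=calibration(cam);T=np.array(c['T'])
    p=cv2.undistortPoints(np.array([[[rc[1],rc[0]]]],float),np.array(c['mtx'],float),np.array(c['dist_coeffs'],float))[0,0]
    return T[:3,3],T[:3,:3]@np.array([p[0],p[1],1.])
def at_z(cam,rc,z):
    o,d=ray(cam,rc); return o+d*(z-o[2])/d[2]
def tri(a,b):
    (o1,d1),(o2,d2)=ray('top',a),ray('scene',b)
    d1=d1/np.linalg.norm(d1);d2=d2/np.linalg.norm(d2)
    s=np.linalg.lstsq(np.c_[d1,-d2],o2-o1,rcond=None)[0]
    p,q=o1+s[0]*d1,o2+s[1]*d2
    return (p+q)/2,np.linalg.norm(p-q)
def proj(cam,P):
    c=calibration(cam);T=np.linalg.inv(np.array(c['T']))
    return cv2.projectPoints(np.array(P,float).reshape(-1,3),cv2.Rodrigues(T[:3,:3])[0],T[:3,3],np.array(c['mtx'],float),np.array(c['dist_coeffs'],float))[0].reshape(-1,2)[:,::-1]
E
python3 - <<'E'
from h import *
np.set_printoptions(precision=3,suppress=True)
save('top','t0.png',s=1.5);save('scene','s0.png',s=1.5)
for n in ['lid_round_grip','lid_square_grip','lid_rect_grip','dish_round_rim','dish_square_rim','dish_rect_rim','trivet_top','pepper_mill_mid','salt_jar_mid']:
    for c in ['top','scene']:
        print(n,c,[(np.round(r['centre'],1),round(r['confidence'],2)) for r in place_of(c,n)][:4])
o=get_obs();print(o['t'],o['position'],o['tcp_rot'],o['width'],np.array(calibration('top')['T']))
E
```

```text
lid_round_grip top [(array([291.3, 221.2]), 0.87), (array([164.3, 159.9]), 0.75)]
lid_round_grip scene [(array([175.4, 332.5]), 0.77), (array([265.7, 290.8]), 0.68)]
lid_square_grip top [(array([286.3, 364.3]), 0.69)]
lid_square_grip scene [(array([ 94.9, 260.1]), 0.74), (array([169.7, 208.4]), 0.56)]
lid_rect_grip top [(array([271.1, 118.8]), 0.61)]
lid_rect_grip scene [(array([230.3, 394.9]), 0.72)]
dish_round_rim top []
dish_round_rim scene [(array([265.7, 287.1]), 0.59)]
dish_square_rim top []
dish_square_rim scene []
dish_rect_rim top []
dish_rect_rim scene [(array([246.1, 217.6]), 0.15)]
trivet_top top [(array([185.5, 324.2]), 0.59)]
trivet_top scene [(array([166.7, 208. ]), 0.89)]
pepper_mill_mid top [(array([269.4, 116.4]), 0.38)]
pepper_mill_mid scene [(array([187.6, 275.5]), 0.55), (array([267.1, 291. ]), 0.52)]
salt_jar_mid top [(array([137.9, 227.3]), 0.92)]
salt_jar_mid scene [(array([244.5, 216.6]), 0.86)]
1.0 [0.175 0.521 0.231] [ 0.     0.161  0.987 -0.   ] 0.08555709972533651 [[ 0.017 -0.983  0.181  0.447]
 [-1.    -0.021 -0.019  0.   ]
 [ 0.022 -0.181 -0.983  1.093]
 [ 0.     0.     0.     1.   ]]
```

View pics/t0.png

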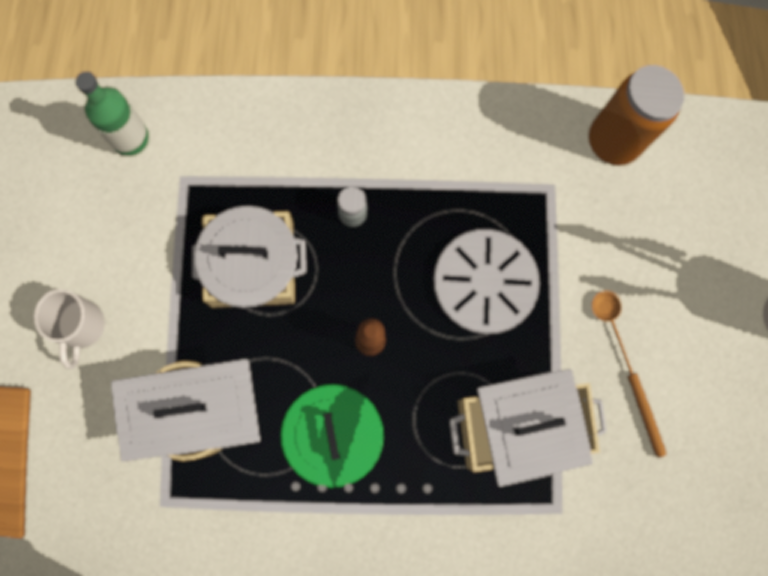

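View pics/s0.png

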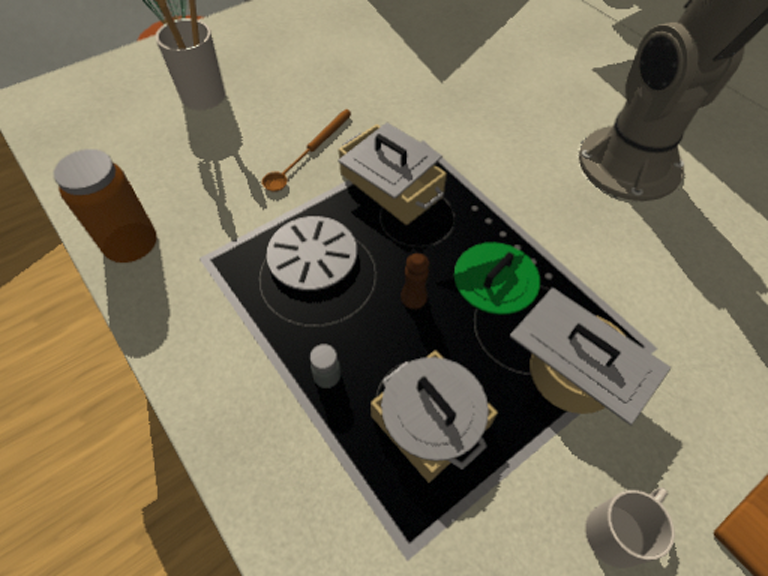

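Top view (1.5x pixels): round lid lies on the square dish at (248,255), oblong lid on the round dish at (186,410), square lid on the oblong dish at (533,428). The trivet is at (487,281) and the green decoy at (333,435). Next I fit the poses by silhouette.

```bash
cat > fit.py <<'E'
from h import *
from scipy.optimize import minimize
a=np.linspace(0,2*np.pi,48,endpoint=False)
def outline(k,lid):
    g=0.007 if lid else 0
    if k=='round': return (0.07+g)*np.c_[np.cos(a),np.sin(a)]
    hx,hy={'square':(.065,.065),'rect':(.052,.095)}[k]
    return np.array([[1,1],[-1,1],[-1,-1],[1,-1]])*[hx+g,hy+g]
S=4
def hullmask(cam,P):
    q=proj(cam,P)[:,::-1]
    h=cv2.convexHull(((q+.5)*S-.5).astype(np.float32))
    m=np.zeros((384*S,512*S),np.uint8); cv2.fillPoly(m,[np.round(h*16).astype(np.int32)],255,shift=4)
    return cv2.resize(m,(512,384),interpolation=cv2.INTER_AREA)/255.
def solid(o2,p,z0,z1):
    c,s=np.cos(p[2]),np.sin(p[2]); xy=o2@np.array([[c,s],[-s,c]])+p[:2]
    return np.r_[np.c_[xy,np.full(len(xy),z0)],np.c_[xy,np.full(len(xy),z1)]]
def lidmask(cam,k,p,z):
    bar=np.array([[1,1],[-1,1],[-1,-1],[1,-1]])*[.006,.035]
    m=hullmask(cam,solid(outline(k,1),p,z,z+.006))
    return np.maximum(m,hullmask(cam,solid(bar,p,z+.034,z+.042))) 
def iou(m,t): return np.minimum(m,t).sum()/np.maximum(m,t).sum()
def nm(f,p0,st):
    r=minimize(f,p0,method='Nelder-Mead',options=dict(initial_simplex=np.r_[[p0],np.array(p0)+np.diag(st)],xatol=2e-4,fatol=1e-5,maxiter=150)); return r.x,r.fun
def best(cam,n,near):
    r=[x for x in cut_out(cam,n)]
    if not r: return None
    x=min(r,key=lambda x:np.hypot(*(np.array(x['centre'])-near)))
    return x['region'].astype(float) if np.hypot(*(np.array(x['centre'])-near))<35 else None
E
python3 - <<'E'
from fit import *
np.set_printoptions(precision=4,suppress=True)
it=read_camera('top');isc=read_camera('scene')
L={'round':((167,163),(168,291),.06),'square':((286,360),(105,262),.068),'rect':((272,122),(232,394),.08)}
L['round']=((167,163),(265,291),.06)
ov={'top':it[...,::-1].copy(),'scene':isc[...,::-1].copy()}
for k,(t,s,z) in L.items():
    ms={c:best(c,f'lid_{k}_grip',np.array(n)) for c,n in(('top',t),('scene',s))}
    xy=at_z('top',t,z)[:2]
    for cs in (['top'],['scene'],['top','scene']):
        cs=[c for c in cs if ms[c] is not None]
        if not cs: continue
        f=lambda p:-np.mean([iou(lidmask(c,k,p,z),ms[c]) for c in cs])
        r=min((nm(f,[*xy,y0],[.01,.01,.15]) for y0 in ([0,.3,-.3,1.57,1.27,1.87] if k=='rect' else [1.57,1.87,1.27])),key=lambda x:x[1])
        print(k,cs,r[0],r[1],np.degrees(r[0][2]))
    for c in ov:
        g=r[0]; q=solid(outline(k,1),g,z+.006,z+.006)[:len(outline(k,1))]
        cv2.polylines(ov[c],[np.round(proj(c,q)[:,::-1]).astype(int).reshape(-1,1,2).astype(np.int32)],True,(0,0,255))
        for d in (-.035,.035):
            w=proj(c,[g[0]-d*np.sin(g[2]),g[1]+d*np.cos(g[2]),z+.042])[0]; cv2.circle(ov[c],(int(round(w[1])),int(round(w[0]))),2,(255,255,0),-1)
cv2.imwrite('pics/ov.png',np.hstack([cv2.resize(ov['top'][110:350,60:440],None,fx=1.05,fy=1.05),cv2.resize(ov['scene'][70:322,80:480],None,fx=1.0,fy=1)]))if 0 else None
cv2.imwrite('pics/ov.png',cv2.resize(ov['top'][110:350,60:440],None,fx=2,fy=2));cv2.imwrite('pics/ov2.png',cv2.resize(ov['scene'][70:330,200:460],None,fx=2.2,fy=2.2))
P=at_z('top',(185.5,324.2),.02);print('trivet',P,tri((185.5,324.2),(166.7,208)))
for c,n in(('top',(187.5,324.5)),('scene',(168,208))):
    m=best(c,'trivet_top',np.array(n))
    if m is None: print('none');continue
    o=.082*np.c_[np.cos(a),np.sin(a)]
    print('trivet',c,nm(lambda p:-iou(hullmask(c,solid(o,[p[0],p[1],0],.016,.02)),m),P[:2],[.01,.01]))
print(get_obs()['t'])
E
```

```text
round ['top'] [0.6866 0.1792 1.7562] -0.978890245382107 100.62231829879399
round ['scene'] [0.6875 0.18   1.3233] -0.9845940294417274 75.81964597606357
round ['top', 'scene'] [0.6871 0.1796 1.3678] -0.9797391667473233 78.36777145331114
square ['top'] [ 0.4415 -0.2516  1.7897] -0.9699070736489993 102.5428178122962
square ['scene'] [ 0.4406 -0.2531  1.7875] -0.9609263164852687 102.41830451304207
square ['top', 'scene'] [ 0.4409 -0.2519  1.7834] -0.9640172819512665 102.18074167083807
rect ['top'] [0.4536 0.2548 0.1815] -0.9653914191419142 10.398847313056915
rect ['scene'] [0.4528 0.2566 3.3288] -0.9652000887779069 190.7248519277787Traceback (most recent call last):
  File "<stdin>", line 14, in <module>
  File "<stdin>", line 14, in <genexpr>
  File "fit.py", line 24, in nm
    r=minimize(f,p0,method='Nelder-Mead',options=dict(initial_simplex=np.r_[[p0],np.array(p0)+np.diag(st)],xatol=2e-4,fatol=1e-5,maxiter=150)); return r.x,r.fun
    res = _minimize_neldermead(fun, x0, args, callback, bounds=bounds,
                               **options)
    fxcc = func(xcc)
    fx = function(np.copy(x), *(wrapper_args + args))
  File "<stdin>", line 13, in <lambda>
  File "fit.py", line 20, in lidmask
    m=hullmask(cam,solid(outline(k,1),p,z,z+.006))
  File "fit.py", line 11, in hullmask
    q=proj(cam,P)[:,::-1]
      ~~~~^^^^^^^
  File "h.py", line 22, in proj
    c=calibration(cam);T=np.linalg.inv(np.array(c['T']))
ValueError: time passes only in moves, steps and waits
```

```bash
sed -i 's/^def save/import functools\ncalibration=functools.lru_cache(None)(calibration)\ndef save/' h.py
python3 - <<'E'
from fit import *
np.set_printoptions(precision=4,suppress=True)
it=read_camera('top');isc=read_camera('scene')
ov={'top':it[...,::-1].copy(),'scene':isc[...,::-1].copy()}
F={'round':([.6871,.1796,-.08],.06),'square':([.4412,-.252,np.radians(12.4)],.068),'rect':([.4532,.2557,np.radians(10.5)],.08)}
for k,(g,z) in F.items():
    for c in ov:
        q=solid(outline(k,1),g,z+.006,z+.006)[:len(outline(k,1))]
        cv2.polylines(ov[c],[np.round(proj(c,q)[:,::-1]*16+8-8).astype(np.int32).reshape(-1,1,2)],True,(0,0,255),shift=4)
        for d in (-.035,.035):
            w=proj(c,[g[0]-d*np.sin(g[2]),g[1]+d*np.cos(g[2]),z+.042])[0]; cv2.circle(ov[c],(int(round(w[1])),int(round(w[0]))),1,(255,255,0),-1)
cv2.imwrite('pics/ov.png',cv2.resize(ov['top'][110:350,60:440],None,fx=2,fy=2));cv2.imwrite('pics/ov2.png',cv2.resize(ov['scene'][70:330,200:460],None,fx=2.2,fy=2.2))
P=at_z('top',(187.5,324.5),.02)
for c,n in(('top',(187.5,324.5)),('scene',(168,208))):
    m=best(c,'trivet_top',np.array(n))
    if m is None: print('none');continue
    o=.082*np.c_[np.cos(a),np.sin(a)]
    print('trivet',c,nm(lambda p:-iou(hullmask(c,solid(o,[p[0],p[1],0],.016,.02)),m),P[:2],[.01,.01]))
for n,t,z in(('pepper_mill_mid',(225,247),.06),):
    for c in('top','scene'): print([(x['centre'],x['confidence'])for x in place_of(c,n)])
print('mill',at_z('top',(224,247),.08),tri((225,247),(188,277)),'jar',at_z('top',(137.9,227.3),.04))
print(get_obs()['t'])
E
```

```text
trivet top (array([ 0.6654, -0.1909]), np.float64(-0.9640405037766583))
trivet scene (array([ 0.6653, -0.1911]), np.float64(-0.95211353431153))
[([224.6, 247.0], 0.85)]
[([182.9, 274.3], 0.79)]
mill [ 0.5675 -0.011   0.08  ] (array([ 0.5684, -0.0105,  0.0471]), np.float64(0.0021286673171402462)) jar [0.7723 0.0381 0.04  ]
1.7
```

View pics/ov.png

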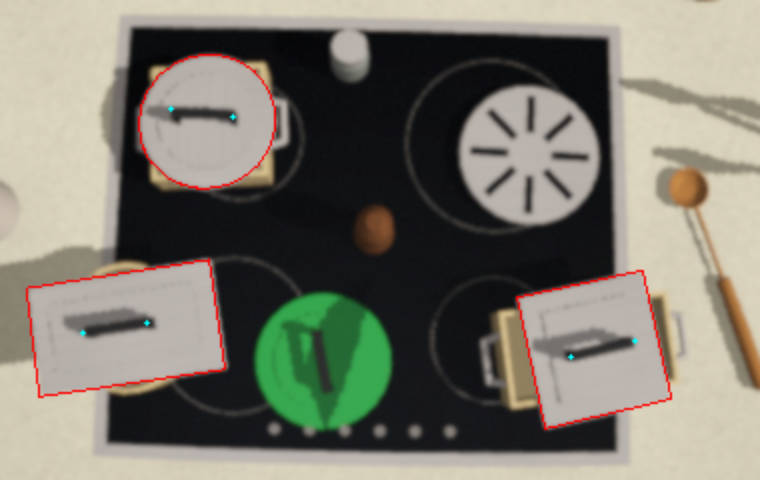

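View pics/ov2.png

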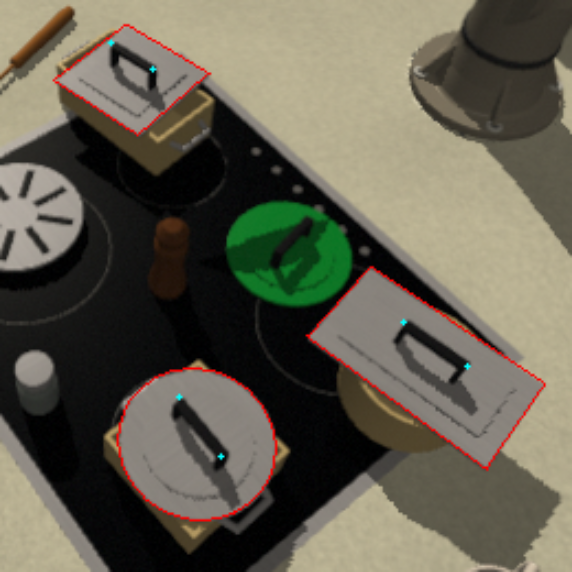

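All fits agree to about 1 mm in both cameras. Now a planner, then the first move to above the round lid.

```bash
cat > plan.py <<'E'
import sys
from h import *
# plan.py x y z theta_deg [x y z theta ...] [v=mm/row]: rows from present pose through waypoints, tool kept vertical
args=[float(s) for s in sys.argv[1:] if '=' not in s]
v=float(dict(s.split('=') for s in sys.argv[1:] if '=' in s).get('v',35))/1000
o=get_obs(); p=np.array(o['position']); q=o['tcp_rot']; Rm=R.from_quat([q[1],q[2],q[3],q[0]])
def goal(th):
    t=np.radians(th);c,s=np.cos(t),np.sin(t); return R.from_matrix(np.array([[-s,c,0],[c,s,0],[0,0,-1.]]))
rows=[]
for w in np.array(args).reshape(-1,4):
    G=goal(w[3]); n=int(max(np.ceil(np.linalg.norm(w[:3]-p)/v),np.ceil(np.degrees((Rm.inv()*G).magnitude())/8),1))
    for i in range(n):
        f=1/(n-i)
        d=np.round(Rm.inv().apply((w[:3]-p)*f),3); r=np.round(np.degrees((Rm.inv()*G).as_rotvec())*f,1)
        rows.append(list(d)+list(r)); p=p+Rm.apply(d); Rm=Rm*R.from_rotvec(np.radians(r))
print(len(rows),'rows, end',np.round(p,4),'t',o['t'])
for i in range(0,len(rows),20): print('['+','.join('%g'%(x+0) for r in rows[i:i+20] for x in r)+']')
E
python3 plan.py .687 .180 .19 -2 .687 .180 .115 -2 v=45
```

```text
16 rows, end [0.6871 0.1795 0.1153] t 1.7
[-0.042,-0.011,0.003,0,0,5.2,-0.043,-0.008,0.003,0,0,5.3,-0.044,-0.004,0.003,0,0,5.2,-0.044,0,0.003,0,0,5.3,-0.044,0.005,0.003,0,0,5.2,-0.043,0.008,0.003,0,0,5.3,-0.042,0.012,0.003,0,0,5.2,-0.041,0.016,0.003,0,0,5.3,-0.039,0.02,0.003,0,0,5.2,-0.037,0.024,0.003,0,0,5.3,-0.035,0.027,0.003,0,0,5.2,-0.032,0.03,0.003,0,0,5.3,-0.03,0.033,0.003,0,0,5.2,-0.027,0.035,0.002,0,0,5.3,0,0,0.038,0,0,0,0,0,0.037,0,0,0]
```

drive_tool(
  rows=[-0.042,-0.011,0.003,0,0,5.2,-0.043,-0.008,0.003,0,0,5.3,-0.044,-0.004,0.003,0,0,5.2,-0.044,0,0.003,0,0,5.3,-0.044,0.005,0.003,0,0,5.2,-0.043,0.008,0.003,0,0,5.3,-0.042,0.012,0.003,0,0,5.2,-0.041,0.016,0.003,0,0,5.3,-0.039,0.02,0.003,0,0,5.2,-0.037,0.024,0.003,0,0,5.3,-0.035,0.027,0.003,0,0,5.2,-0.032,0.03,0.003,0,0,5.3,-0.03,0.033,0.003,0,0,5.2,-0.027,0.035,0.002,0,0,5.3,0,0,0.038,0,0,0,0,0,0.037,0,0,0,0,0,0,0,0,0,0,0,0,0,0,0],
  hand=60,
)

```text
t: 3.5
position: [0.6866, 0.1801, 0.115]
tcp_rot: [-0.001, 0.719, 0.695, -0.001]
force: [0.4, 0.0, 1.1]
width: 0.0514
gripper_force: 0.0
```

```bash
python3 plan.py .687 .180 .081 -2 v=15
```

```text
3 rows, end [0.6865 0.1801 0.081 ] t 3.5
[0,0,0.011,0,0,0,0,0,0.011,0,0,0,0,0,0.012,-0.1,0,0]
```

drive_tool(
  rows=[0,0,0.011,0,0,0,0,0,0.011,0,0,0,0,0,0.012,0,0,0,0,0,0,0,0,0],
)

```text
t: 3.9
position: [0.6854, 0.1795, 0.079]
tcp_rot: [-0.001, 0.72, 0.694, -0.002]
force: [-0.1, 0.2, -0.7]
width: 0.0515
gripper_force: 0.0
```

drive_tool(
  rows=[0,0,0,0,0,0,0,0,0,0,0,0,0,0,0,0,0,0,0,0,0,0,0,0,0,0,0,0,0,0,0,0,0,0,0,0,0,0,0,0,0,0,0,0,0,0,0,0],
  hand=0,
  force=50,
)

```text
t: 4.7
position: [0.6877, 0.1796, 0.0822]
tcp_rot: [0.0, 0.72, 0.694, 0.001]
force: [0.5, -0.6, 4.5]
width: 0.0109
gripper_force: 50.6
```

```bash
python3 plan.py .687 .180 .195 -2 .666 -.191 .2 -2 v=35
```

```text
15 rows, end [ 0.6663 -0.1909  0.2   ] t 4.7
[0,0,-0.028,0,0,0,0,0,-0.028,0,0,0,0,0,-0.028,0,0,0,0,-0.001,-0.029,0.1,0,0,-0.034,-0.001,0,0,0,0,-0.034,-0.001,-0.001,0,0,0,-0.034,-0.001,0,0,0,0,-0.034,-0.001,-0.001,0,0,0,-0.034,0,0,0,0,0,-0.034,-0.001,-0.001,0,0,0,-0.033,0,0,0,0,0,-0.034,-0.001,-0.001,0,0,0,-0.033,0,0,0,0,0,-0.034,-0.001,-0.001,0,0,0,-0.033,0,0,0,0,0]
```

drive_tool(
  rows=[0,0,-0.028,0,0,0,0,0,-0.028,0,0,0,0,0,-0.028,0,0,0,0,-0.001,-0.029,0,0,0,-0.034,-0.001,0,0,0,0,-0.034,-0.001,-0.001,0,0,0,-0.034,-0.001,0,0,0,0,-0.034,-0.001,-0.001,0,0,0,-0.034,0,0,0,0,0,-0.034,-0.001,-0.001,0,0,0,-0.033,0,0,0,0,0,-0.034,-0.001,-0.001,0,0,0,-0.033,0,0,0,0,0,-0.034,-0.001,-0.001,0,0,0,-0.033,0,0,0,0,0,0,0,0,0,0,0,0,0,0,0,0,0],
)

```text
t: 6.4
position: [0.6645, -0.1923, 0.1975]
tcp_rot: [-0.001, 0.721, 0.693, -0.001]
force: [0.1, 1.4, -3.1]
width: 0.0109
gripper_force: 49.9
```

```bash
python3 - <<'E'
from h import *
save('scene','s1.png',s=1.5);o=get_obs();print(o['position'],o['force'],o['width'],o['moment'])
E
python3 plan.py .666 -.191 .07 -2 .666 -.191 .047 -2 v=25; sed -n 1p /dev/null
```

```text
[ 0.66533135 -0.19005917  0.19769594] [-0.21458431  0.89219799 -1.79987152] 0.010991949184299502 [ 0.05351137 -0.03573318 -0.00127365]
7 rows, end [ 0.666  -0.1908  0.0467] t 6.45
[0,0,0.021,0,0,0,0,0,0.021,0,0,0,0,0,0.021,0,0,0,0,0,0.022,0,0,0,-0.001,0.001,0.021,-0.1,-0.1,0,0,0,0.022,0,0,-0.1,0,0,0.023,0,0,0]
```

View pics/s1.png

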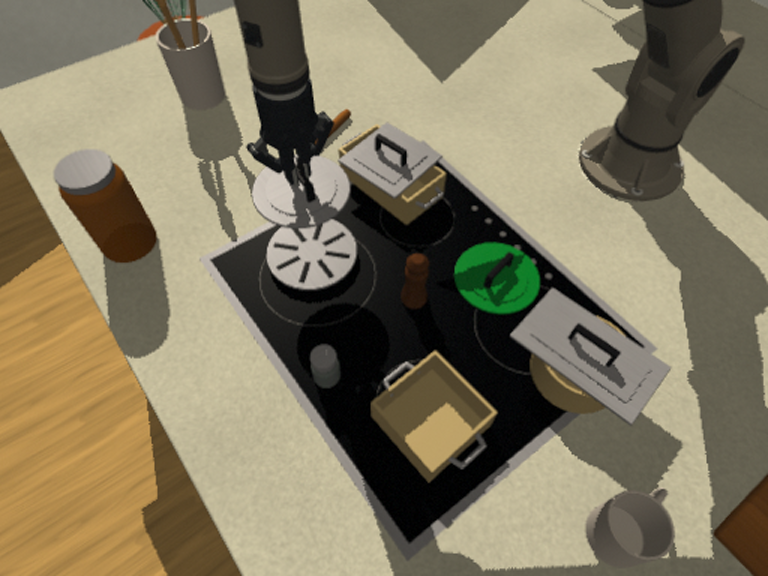

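The round lid is held level above the trivet, at (300,190) in the 1.5x picture. The square dish is fully open at (433,415).

drive_tool(
  rows=[0,0,0.025,0,0,0,0,0,0.025,0,0,0,0,0,0.025,0,0,0,0,0,0.025,0,0,0,0,0,0.025,0,0,0,0,0,0.015,0,0,0,0,0,0.008,0,0,0,0,0,0.002,0,0,0,0,0,0.001,0,0,0,0,0,0.001,0,0,0,0,0,0,0,0,0,0,0,0,0,0,0],
)

```text
t: 7.65
position: [0.6663, -0.1912, 0.0482]
tcp_rot: [0.001, 0.72, 0.694, 0.0]
force: [-0.0, 0.0, -2.0]
width: 0.0106
gripper_force: 49.9
```

```bash
cat > st.py <<'E'
from h import *
import time
o=get_obs();print(np.round(o['position'],4),np.round(o['force'],1),o['t'])
E
python3 st.py
```

```text
[ 0.6663 -0.1912  0.0482] [-0.  0. -2.] 7.65
```

drive_tool(
  rows=[0,0,0.001,0,0,0,0,0,0.001,0,0,0,0,0,0.001,0,0,0,0,0,0,0,0,0],
)

```text
t: 8.05
position: [0.6657, -0.1909, 0.044]
tcp_rot: [-0.0, 0.72, 0.694, -0.0]
force: [0.2, -0.6, -3.1]
width: 0.0108
gripper_force: 49.9
```

drive_tool(
  rows=[0,0,0.001,0,0,0,0,0,0.001,0,0,0,0,0,0,0,0,0],
)

```text
t: 8.35
position: [0.6659, -0.191, 0.0422]
tcp_rot: [-0.0, 0.72, 0.694, 0.0]
force: [-1.0, 1.1, -2.0]
width: 0.0107
gripper_force: 49.9
```

drive_tool(
  rows=[0,0,0.001,0,0,0,0,0,0.001,0,0,0,0,0,0,0,0,0],
)

```text
t: 8.65
position: [0.6659, -0.191, 0.0421]
tcp_rot: [0.0, 0.72, 0.694, 0.0]
force: [-3.6, 1.3, 5.2]
width: 0.0106
gripper_force: 50.8
```

drive_tool(
  rows=[0,0,0,0,0,0,0,0,0,0,0,0,0,0,0,0,0,0,0,0,0,0,0,0,0,0,0,0,0,0,0,0,-0.02,0,0,0,0,0,-0.03,0,0,0,0,0,-0.03,0,0,0,0,0,0,0,0,0],
  hand=60,
)

```text
t: 9.55
position: [0.6692, -0.1926, 0.1262]
tcp_rot: [0.005, 0.72, 0.694, 0.002]
force: [0.0, -0.7, 0.3]
width: 0.0508
gripper_force: 0.0
```

```bash
python3 plan.py .666 -.191 .16 -2 .4412 -.252 .16 12.4 .4412 -.252 .125 12.4 v=40;python3 - <<'E'
from fit import *
np.set_printoptions(precision=4,suppress=True)
read_camera('top');read_camera('scene')
# square dish, now open: fit rim from cut_out
for c in('top','scene'):
    r=cut_out(c,'dish_square_rim');print(c,[(x['centre'],x['confidence'],x['region'].sum()) for x in r])
    near=proj(c,[.69,.18,.05])[0]
    m=[x['region'].astype(float) for x in r if np.hypot(*(np.array(x['centre'])-near))<25]
    if not m: continue
    k=np.ones((7,7),np.uint8); m=cv2.morphologyEx(m[0].astype(np.uint8),cv2.MORPH_CLOSE,k)
    cv2.imwrite(f'pics/m_{c}.png',m*255)
    ang=min((nm(lambda p:-iou(hullmask(c,solid(outline('square',0),p,0,.06)),m),[.687,.18,y],[.01,.01,.1]) for y in(0,.3,-.3)),key=lambda x:x[1]); print(ang,np.degrees(ang[0][2]))
E
```

```text
8 rows, end [ 0.4411 -0.2522  0.1252] t 9.55
[0.001,-0.003,-0.034,0.6,0.2,0,-0.011,-0.037,0,0,0,-2.4,-0.01,-0.038,0,0,0,-2.4,-0.008,-0.038,0,0,0,-2.4,-0.007,-0.038,0,0,0,-2.4,-0.005,-0.038,0,0,0,-2.4,-0.004,-0.039,0,0,0,-2.4,0,0,0.035,0,0,0]
top [([174.9, 166.6], 0.93, np.int64(3823))]
(array([0.6881, 0.1792, 0.0484]), np.float64(-0.8967359812694681)) 2.775235446954815
scene [([277.9, 287.8], 0.88, np.int64(4372))]
(array([0.6875, 0.1798, 0.0585]), np.float64(-0.8950458989658298)) 3.3493151778832755
```

drive_tool(
  rows=[0.001,-0.003,-0.034,0.6,0.2,0,-0.011,-0.037,0,0,0,-2.4,-0.01,-0.038,0,0,0,-2.4,-0.008,-0.038,0,0,0,-2.4,-0.007,-0.038,0,0,0,-2.4,-0.005,-0.038,0,0,0,-2.4,-0.004,-0.039,0,0,0,-2.4,0,0,0.035,0,0,0,0,0,0,0,0,0,0,0,0,0,0,0],
)

```text
t: 10.75
position: [0.4374, -0.2493, 0.1204]
tcp_rot: [-0.007, 0.627, 0.779, -0.002]
force: [0.1, 0.9, 1.2]
width: 0.0511
gripper_force: 0.0
```

```bash
cat >> fit.py <<'E'
def dishmask(cam,k,p,H,w):
    hy={'round':.07,'square':.065,'rect':.095}[k]
    m=hullmask(cam,solid(outline(k,0),p,0,H))
    for s in(1,-1):
        b=np.array([[w,s*(hy-.01)],[-w,s*(hy-.01)],[-w,s*(hy+.022)],[w,s*(hy+.022)]])
        m=np.maximum(m,hullmask(cam,solid(b,p,H-.025,H-.019)))
    return m
def fitdish(k,p0,H):
    read_camera('top');read_camera('scene'); M={}
    for c in('top','scene'):
        near=proj(c,[*p0[:2],H/2])[0]
        m=[x['region'] for x in cut_out(c,f'dish_{k}_rim') if np.hypot(*(np.array(x['centre'])-near))<25]
        if m:
            M[c]=cv2.morphologyEx(m[0].astype(np.uint8),cv2.MORPH_CLOSE,np.ones((9,9),np.uint8)).astype(float); cv2.imwrite(f'pics/m_{c}.png',M[c]*255)
    for cs in [[c] for c in M]+[list(M)]:
        r=min((nm(lambda p:-np.mean([iou(dishmask(c,k,p,H,p[3]),M[c]) for c in cs]),[*p0[:2],p0[2]+d,.025],[.01,.01,.1,.01]) for d in(0,.25,-.25)),key=lambda x:x[1])
        print(k,cs,r[0],r[1],np.degrees(r[0][2]))
    return r[0]
E
python3 - <<'E'
from fit import *
np.set_printoptions(precision=4,suppress=True)
fitdish('square',[.687,.18,.05],.06)
E
python3 plan.py .4412 -.252 .0905 12.4 v=12; cat > /dev/null
```

```text
square ['top'] [0.688  0.1785 0.0563 0.0278] -0.9685573420418434 3.227515711892142
square ['scene'] [0.688  0.18   0.0609 0.0284] -0.9637162596162983 3.4885855447007543
square ['top', 'scene'] [0.688  0.1791 0.0568 0.0272] -0.9651739488728948 3.2569679810738625
3 rows, end [ 0.4414 -0.2519  0.0902] t 10.95
[-0.001,0.001,0.011,-0.2,-0.1,0,-0.001,0,0.01,-0.1,-0.1,0,0,0.001,0.011,-0.2,-0.1,0][ WARN:0@2.215] global loadsave.cpp:1063 imwrite_ Unsupported depth image for selected encoder is fallbacked to CV_8U.
```

drive_tool(
  rows=[-0.001,0.001,0.011,-0.2,-0.1,0,-0.001,0,0.01,-0.2,-0.1,0,0,0.001,0.011,-0.2,0,0,0,0,0,0,0,0,0,0,0,0,0,0],
)

```text
t: 11.45
position: [0.4394, -0.2518, 0.0887]
tcp_rot: [-0.001, 0.627, 0.779, 0.001]
force: [0.7, -0.0, -0.5]
width: 0.0513
gripper_force: 0.0
```

```bash
python3 plan.py .4412 -.252 .0905 12.4
```

```text
1 rows, end [ 0.4416 -0.2523  0.0907] t 11.45
[-0.001,0.002,-0.002,0,-0.2,-0.1]
```

drive_tool(
  rows=[0,0.001,-0.001,0,0,0,0,0,0,0,0,0,0,0,0,0,0,0,0,0,0,0,0,0,0,0,0,0,0,0,0,0,0,0,0,0,0,0,0,0,0,0,0,0,0,0,0,0],
  hand=0,
)

```text
t: 12.25
position: [0.4414, -0.252, 0.091]
tcp_rot: [0.0, 0.627, 0.779, 0.001]
force: [-0.7, 0.2, 5.9]
width: 0.011
gripper_force: 49.5
```

```bash
python3 plan.py .4412 -.252 .2 12.4 .53 .03 .21 8 .688 .179 .2 3.3 v=32
```

```text
21 rows, end [0.6882 0.1787 0.2002] t 12.25
[0,0,-0.027,0,0,0,0,0,-0.027,0,0,0,0,0,-0.027,0.1,-0.1,0,0,0,-0.028,0,0,0,0.026,0.015,-0.001,0,0,0.4,0.026,0.015,-0.001,0,0,0.4,0.026,0.014,-0.001,0,0,0.4,0.026,0.014,-0.001,0,0,0.5,0.026,0.014,-0.001,0,0,0.4,0.026,0.014,-0.001,0,0,0.5,0.026,0.013,-0.001,0,0,0.4,0.026,0.013,-0.001,0,0,0.5,0.027,0.013,-0.001,0,0,0.4,0.026,0.013,-0.001,0,0,0.5,0.018,0.025,0.001,0,0,0.7,0.018,0.025,0.002,0,0,0.7,0.019,0.025,0.001,0,0,0.7,0.019,0.025,0.002,0,0,0.6,0.019,0.025,0.001,0,0,0.7,0.02,0.024,0.002,0,0,0.6]
[0.019,0.024,0.001,0,0,0.7]
```

drive_tool(
  rows=[0,0,-0.027,0,0,0,0,0,-0.027,0,0,0,0,0,-0.027,0,0,0,0,0,-0.028,0,0,0,0.026,0.015,-0.001,0,0,0.4,0.026,0.015,-0.001,0,0,0.4,0.026,0.014,-0.001,0,0,0.4,0.026,0.014,-0.001,0,0,0.5,0.026,0.014,-0.001,0,0,0.4,0.026,0.014,-0.001,0,0,0.5,0.026,0.013,-0.001,0,0,0.4,0.026,0.013,-0.001,0,0,0.5,0.027,0.013,-0.001,0,0,0.4,0.026,0.013,-0.001,0,0,0.5,0.018,0.025,0.001,0,0,0.7,0.018,0.025,0.002,0,0,0.7,0.019,0.025,0.001,0,0,0.7,0.019,0.025,0.002,0,0,0.6,0.019,0.025,0.001,0,0,0.7,0.02,0.024,0.002,0,0,0.6],
)

```text
t: 14.25
position: [0.6649, 0.1589, 0.1991]
tcp_rot: [-0.002, 0.683, 0.731, -0.0]
force: [0.6, 0.2, -3.1]
width: 0.0111
gripper_force: 49.5
```

drive_tool(
  rows=[0.019,0.024,0.001,0,0,0.7,0,0,0,0,0,0,0,0,0,0,0,0,0,0,0,0,0,0],
)

```text
t: 14.65
position: [0.6869, 0.1773, 0.1995]
tcp_rot: [-0.001, 0.687, 0.726, -0.0]
force: [1.0, -1.0, -3.3]
width: 0.0109
gripper_force: 49.6
```

```bash
python3 - <<'E'
from fit import *
np.set_printoptions(precision=4,suppress=True)
save('scene','s2.png',(80,340,150,450),2.2); read_camera('top')
o=get_obs();z=o['position'][2]-.023
for c in('top','scene'):
    near=proj(c,[.688,.179,z])[0]; m=best(c,'lid_square_grip',near)
    if m is None: print(c,'none');continue
    print(c,nm(lambda p:-iou(lidmask(c,'square',p,z),m),[.688,.179,.057],[.01,.01,.1]),m.sum())
E
python3 plan.py .688 .179 .12 3.3 .688 .179 .088 3.3 v=25
```

```text
top (array([0.6881, 0.173 , 0.0385]), np.float64(-0.4830539392692099)) 2430.0
scene (array([0.688 , 0.1789, 0.0581]), np.float64(-0.7274531167646174)) 4029.0
6 rows, end [0.6876 0.179  0.0884] t 14.85
[0,0,0.02,0,0,0,0,0,0.02,0,-0.1,0,0,0,0.021,0,0,-0.1,0.001,0,0.02,0.1,0,0,0,0,0.016,0,0,0,0,0,0.016,0,-0.1,0]
```

View pics/s2.png

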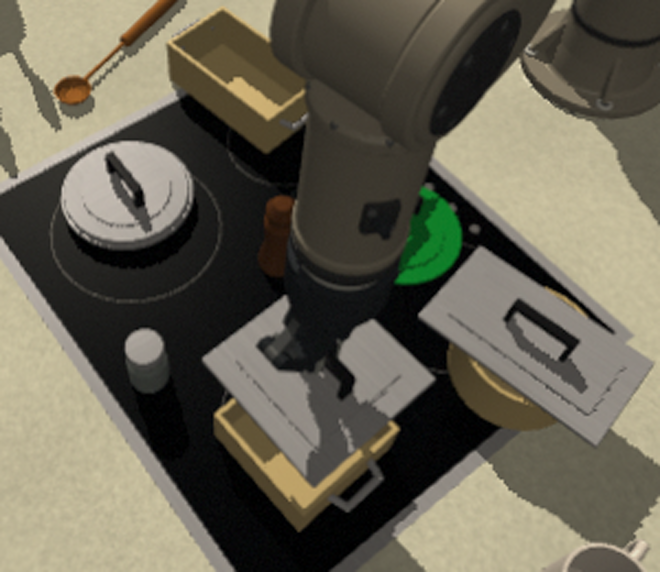

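The round lid lies flat on the trivet at (127,195). The square lid is held level over the square dish and lined up with it.

drive_tool(
  rows=[0,0,0.02,0,0,0,0,0,0.02,0,-0.1,0,0,0,0.021,0,0,0,0.001,0,0.02,0,0,0,0,0,0.016,0,0,0,0,0,0.01,0,-0.1,0,0,0,0.004,0,0,0,0,0,0,0,0,0,0,0,0,0,0,0],
)

```text
t: 15.75
position: [0.6886, 0.1801, 0.091]
tcp_rot: [0.001, 0.687, 0.727, 0.001]
force: [0.9, 0.6, -3.6]
width: 0.011
gripper_force: 49.6
```

drive_tool(
  rows=[0,0,0.001,0,0,0,0,0,0.001,0,0,0,0,0,0.001,0,0,0,0,0,0,0,0,0],
)

```text
t: 16.15
position: [0.6877, 0.1801, 0.0866]
tcp_rot: [0.0, 0.687, 0.727, -0.0]
force: [-0.4, -0.9, -2.4]
width: 0.0105
gripper_force: 49.6
```

drive_tool(
  rows=[0,0,0.001,0,0,0,0,0,0,0,0,0],
)

```text
t: 16.35
position: [0.6877, 0.18, 0.0855]
tcp_rot: [0.0, 0.687, 0.727, -0.0]
force: [-0.1, 1.1, -3.7]
width: 0.0105
gripper_force: 49.6
```

drive_tool(
  rows=[0,0,0.001,0,0,0,0,0,0,0,0,0,0,0,0,0,0,0],
)

```text
t: 16.65
position: [0.6878, 0.1801, 0.0846]
tcp_rot: [0.001, 0.687, 0.727, -0.0]
force: [-0.6, 0.8, -3.4]
width: 0.0106
gripper_force: 49.6
```

drive_tool(
  rows=[0,-0.001,0.001,0,0,0,0,0,0,0,0,0,0,0,0,0,0,0],
)

```text
t: 16.95
position: [0.6867, 0.18, 0.0836]
tcp_rot: [0.001, 0.687, 0.727, -0.0]
force: [-0.1, 0.6, -3.2]
width: 0.0108
gripper_force: 49.6
```

drive_tool(
  rows=[0,0,0.001,0,0,0,0,0,0,0,0,0,0,0,0,0,0,0],
)

```text
t: 17.25
position: [0.687, 0.18, 0.0832]
tcp_rot: [0.001, 0.687, 0.727, 0.0]
force: [-0.7, -0.8, -0.7]
width: 0.0109
gripper_force: 49.9
```

drive_tool(
  rows=[0,0,0.001,0,0,0,0,0,0,0,0,0,0,0,0,0,0,0],
)

```text
t: 17.55
position: [0.687, 0.18, 0.0831]
tcp_rot: [0.001, 0.687, 0.727, 0.0]
force: [-3.2, -1.3, 6.0]
width: 0.0107
gripper_force: 50.7
```

drive_tool(
  rows=[0,0,0,0,0,0,0,0,0,0,0,0,0,0,0,0,0,0,0,0,0,0,0,0,0,0,0,0,0,0,0,0,-0.02,0,0,0,0,0,-0.03,0,0,0,0,0,-0.03,0,0,0,0,0,0,0,0,0,0,0,0,0,0,0],
  hand=60,
)

```text
t: 18.55
position: [0.6874, 0.1801, 0.1626]
tcp_rot: [0.001, 0.687, 0.727, 0.001]
force: [-0.7, -0.1, -0.7]
width: 0.051
gripper_force: 0.0
```

```bash
python3 - 2>/dev/null <<'E'
from fit import *
np.set_printoptions(precision=4,suppress=True)
fitdish('rect',[.445,-.25,.15],.068)
E
python3 plan.py .6 .21 .175 7 .4532 .2557 .175 10.5 .4532 .2557 .135 10.5 v=40
```

```text
rect ['top'] [ 0.4414 -0.2493  0.1362  0.026 ] -0.9671942312086871 7.802528288880005
rect ['scene'] [ 0.4411 -0.2473  0.1093  0.0282] -0.7636942516521102 6.2641108188353
rect ['top', 'scene'] [ 0.4411 -0.2488  0.1343  0.0261] -0.8625207840649539 7.696006402171787
8 rows, end [0.4529 0.2554 0.1347] t 18.75
[0.012,-0.028,-0.005,-0.1,0,-1.3,0.012,-0.028,-0.005,0,0,-1.2,0.013,-0.027,-0.005,-0.1,0.1,-1.3,0.016,-0.035,0,0,0,-0.9,0.016,-0.035,0,0,0,-0.9,0.017,-0.034,0,0,0,-0.8,0.017,-0.035,0,0,0,-0.9,0,0,0.04,0,0,0]
```

drive_tool(
  rows=[0.012,-0.028,-0.005,0,0,-1.3,0.012,-0.028,-0.005,0,0,-1.2,0.013,-0.027,-0.005,0,0,-1.3,0.016,-0.035,0,0,0,-0.9,0.016,-0.035,0,0,0,-0.9,0.017,-0.034,0,0,0,-0.8,0.017,-0.035,0,0,0,-0.9,0,0,0.04,0,0,0,0,0,0,0,0,0,0,0,0,0,0,0,0,0,0,0,0,0],
)

```text
t: 19.85
position: [0.4557, 0.255, 0.1374]
tcp_rot: [0.001, 0.64, 0.769, 0.001]
force: [-0.3, 1.0, 0.1]
width: 0.0513
gripper_force: 0.0
```

```bash
python3 - 2>/dev/null <<'E'
from fit import *
np.set_printoptions(precision=4,suppress=True)
fitdish('rect',[.4414,-.249,.136],.068)
for c in('top','scene'):
    m=best(c,'lid_square_grip',proj(c,[.688,.179,.06])[0])
    if m is not None: print(c,nm(lambda p:-iou(lidmask(c,'square',p,.06),m),[.688,.179,.057],[.01,.01,.1]),m.sum())
E
python3 plan.py .4532 .2557 .103 10.5 v=12
```

```text
rect ['top'] [ 0.4411 -0.2484  0.1335  0.0262] -0.9753082791616218 7.647295407592346
rect ['scene'] [ 0.4392 -0.2503  0.1412  0.0067] -0.9682922928213294 8.092947490432742
rect ['top', 'scene'] [ 0.4404 -0.2485  0.1311  0.0263] -0.9678560083565142 7.510101366536945
top (array([0.6867, 0.1793, 0.0517]), np.float64(-0.9670978073297476)) 3911.0
scene (array([0.687 , 0.1808, 0.0665]), np.float64(-0.9515197146253609)) 4187.0
3 rows, end [0.4536 0.2562 0.103 ] t 20.15
[0,0,0.011,0,0,0,0,-0.001,0.012,0.1,0,0,0.001,0,0.011,0,0,0]
```

The square lid seats on its dish within about 1 mm. Now I grasp the oblong lid.

drive_tool(
  rows=[0,0,0.011,0,0,0,0,-0.001,0.012,0,0,0,0.001,0,0.011,0,0,0,0,0,0,0,0,0,0,0,0,0,0,0],
)

```text
t: 20.65
position: [0.4524, 0.2561, 0.1017]
tcp_rot: [0.0, 0.639, 0.769, -0.001]
force: [0.4, 0.5, 0.0]
width: 0.0511
gripper_force: 0.0
```

drive_tool(
  rows=[0,0,0,0,0,0,0,0,0,0,0,0,0,0,0,0,0,0,0,0,0,0,0,0,0,0,0,0,0,0,0,0,0,0,0,0,0,0,0,0,0,0,0,0,0,0,0,0],
  hand=0,
)

```text
t: 21.45
position: [0.4534, 0.2565, 0.103]
tcp_rot: [0.001, 0.639, 0.769, 0.001]
force: [-0.5, 0.1, 4.9]
width: 0.0107
gripper_force: 49.2
```

```bash
python3 plan.py .4532 .2557 .21 10.5 .4408 -.249 .2 7.7 v=35
```

```text
19 rows, end [ 0.4405 -0.249   0.2002] t 21.45
[0,0,-0.027,0,0,0,0,0,-0.027,0,0,0,0,0,-0.026,0.1,0,0,-0.001,0,-0.027,0,0,0,-0.033,-0.007,0.001,0,0,0.2,-0.033,-0.007,0.001,0,0,0.2,-0.033,-0.007,0.001,0,0,0.2,-0.033,-0.007,0.001,0,0,0.2,-0.033,-0.006,0.001,0,0,0.2,-0.033,-0.006,0.001,0,0,0.2,-0.033,-0.006,0,0,0,0.2,-0.033,-0.006,0.001,0,0,0.2,-0.033,-0.006,0,0,0,0.2,-0.033,-0.006,0.001,0,0,0.2,-0.033,-0.006,0,0,0,0.2,-0.033,-0.006,0.001,0,0,0.2,-0.033,-0.006,0,0,0,0.1,-0.033,-0.005,0.001,0,0,0.2,-0.034,-0.006,0,0,0,0.1]
```

drive_tool(
  rows=[0,0,-0.027,0,0,0,0,0,-0.027,0,0,0,0,0,-0.026,0,0,0,-0.001,0,-0.027,0,0,0,-0.033,-0.007,0.001,0,0,0.2,-0.033,-0.007,0.001,0,0,0.2,-0.033,-0.007,0.001,0,0,0.2,-0.033,-0.007,0.001,0,0,0.2,-0.033,-0.006,0.001,0,0,0.2,-0.033,-0.006,0.001,0,0,0.2,-0.033,-0.006,0,0,0,0.2,-0.033,-0.006,0.001,0,0,0.2,-0.033,-0.006,0,0,0,0.2,-0.033,-0.006,0.001,0,0,0.2,-0.033,-0.006,0,0,0,0.2,-0.033,-0.006,0.001,0,0,0.2,-0.033,-0.006,0,0,0,0.1,-0.033,-0.005,0.001,0,0,0.2,-0.034,-0.006,0,0,0,0.1,0,0,0,0,0,0],
)

```text
t: 23.45
position: [0.437, -0.2554, 0.1989]
tcp_rot: [0.001, 0.661, 0.75, -0.003]
force: [-1.3, -0.9, -1.9]
width: 0.0111
gripper_force: 49.2
```

drive_tool(
  rows=[0,0,0,0,0,0,0,0,0,0,0,0,0,0,0,0,0,0],
)

```text
t: 23.75
position: [0.4403, -0.2473, 0.1992]
tcp_rot: [-0.0, 0.657, 0.754, 0.0]
force: [0.0, 0.3, -2.7]
width: 0.011
gripper_force: 49.2
```

```bash
python3 - 2>/dev/null <<'E'
from fit import *
np.set_printoptions(precision=4,suppress=True)
save('scene','s3.png',(60,340,150,450),2.1); read_camera('top')
fitdish('round',[.4532,.2557,.1],.08)
E
python3 plan.py .4408 -.249 .12 7.7 .4408 -.249 .096 7.7 v=25
```

```text
round ['top'] [0.4547 0.256  0.2453 0.0272] -0.968471370368736 14.0568832172376
round ['scene'] [0.4529 0.2558 0.2429 0.0272] -0.9424754292149545 13.918890153864067
round ['top', 'scene'] [0.4543 0.2559 0.2563 0.0273] -0.9532939420013675 14.685244744994955
5 rows, end [ 0.4403 -0.2488  0.0959] t 24.05
[0,0,0.02,0,0,0,0,0,0.02,0,0,0,0,0,0.02,0,0,0,0,0,0.02,0.1,0,0.1,0,0,0.024,0,0,0]
```

View pics/s3.png

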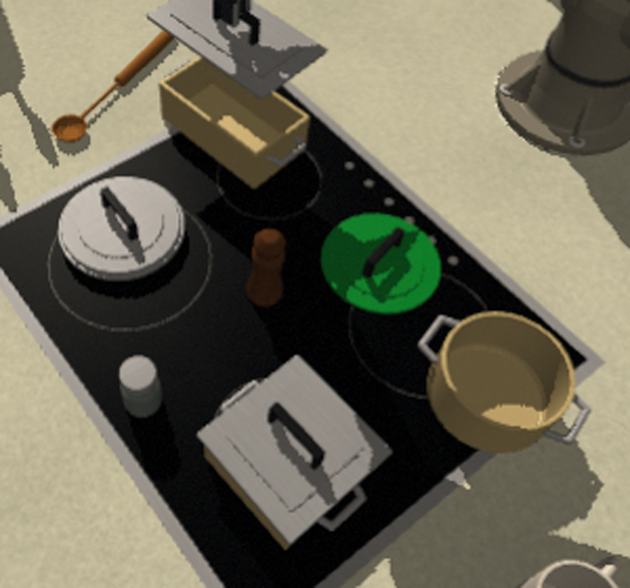

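The square dish is closed at (295,450). The oblong lid is held level over the oblong dish, and the round dish is open at (505,375).

drive_tool(
  rows=[0,0,0.02,0,0,0,0,0,0.02,0,0,0,0,0,0.02,0,0,0,0,0,0.02,0,0,0,0,0,0.013,0,0,0,0,0,0.007,0,0,0,0,0,0.002,0,0,0,0,0,0,0,0,0,0,0,0,0,0,0,0,0,0,0,0,0],
)

```text
t: 25.05
position: [0.4408, -0.2496, 0.0986]
tcp_rot: [0.001, 0.658, 0.753, 0.0]
force: [0.3, -0.1, -2.6]
width: 0.0107
gripper_force: 49.2
```

drive_tool(
  rows=[0,0,0.001,0,0,0,0,0,0.001,0,0,0,0,0,0.001,0,0,0,0,0,0,0,0,0],
)

```text
t: 25.45
position: [0.44, -0.2491, 0.0946]
tcp_rot: [0.0, 0.658, 0.753, -0.0]
force: [-0.6, -1.0, -2.8]
width: 0.0109
gripper_force: 49.2
```

drive_tool(
  rows=[0,0,0.001,0,0,0,0,0,0,0,0,0,0,0,0,0,0,0],
)

```text
t: 25.75
position: [0.4402, -0.2492, 0.0938]
tcp_rot: [0.001, 0.658, 0.753, -0.0]
force: [-0.8, -0.1, -2.7]
width: 0.0106
gripper_force: 49.2
```

drive_tool(
  rows=[0,0,0.001,0,0,0,0,0,0,0,0,0,0,0,0,0,0,0],
)

```text
t: 26.05
position: [0.4401, -0.2493, 0.0928]
tcp_rot: [0.001, 0.658, 0.753, -0.0]
force: [-0.1, 0.2, -2.0]
width: 0.0108
gripper_force: 49.2
```

drive_tool(
  rows=[0,0,0.001,0,0,0,0,0,0,0,0,0,0,0,0,0,0,0],
)

```text
t: 26.35
position: [0.4402, -0.2493, 0.0918]
tcp_rot: [0.001, 0.658, 0.753, -0.0]
force: [0.3, 0.1, -1.6]
width: 0.0109
gripper_force: 49.2
```

drive_tool(
  rows=[0,0,0.001,0,0,0,0,0,0,0,0,0,0,0,0,0,0,0],
)

```text
t: 26.65
position: [0.4403, -0.2494, 0.0909]
tcp_rot: [0.001, 0.658, 0.753, 0.0]
force: [0.9, -0.1, -1.6]
width: 0.0103
gripper_force: 49.3
```

drive_tool(
  rows=[0,0,0.001,0,0,0,0,0,0,0,0,0,0,0,0,0,0,0],
)

```text
t: 26.95
position: [0.4403, -0.2494, 0.0909]
tcp_rot: [0.001, 0.658, 0.753, 0.0]
force: [-2.5, 0.6, 6.2]
width: 0.0107
gripper_force: 50.1
```

drive_tool(
  rows=[0,0,0,0,0,0,0,0,0,0,0,0,0,0,0,0,0,0,0,0,0,0,0,0,0,0,0,0,0,0,0,0,-0.02,0,0,0,0,0,-0.03,0,0,0,0,0,-0.03,0,0,0,0,0,0,0,0,0,0,0,0,0,0,0],
  hand=60,
)

```text
t: 27.95
position: [0.4405, -0.2493, 0.1702]
tcp_rot: [0.001, 0.658, 0.753, 0.0]
force: [-0.3, 0.8, -0.5]
width: 0.0511
gripper_force: 0.0
```

```bash
python3 plan.py .666 -.191 .14 -2 .666 -.191 .075 -2 v=38
python3 - <<'E'
from fit import *
np.set_printoptions(precision=4,suppress=True)
read_camera('top');read_camera('scene')
for c in('top','scene'):
    m=best(c,'lid_round_grip',proj(c,[.666,-.191,.03])[0])
    if m is not None: print(c,nm(lambda p:-iou(lidmask(c,'round',[*p,-.035],.02),m),[.666,-.191],[.01,.01]),m.sum())
E
```

```text
9 rows, end [ 0.6657 -0.1911  0.0746] t 27.95
[0.004,0.033,0.004,0,0,1.4,0.005,0.033,0.004,0,0,1.4,0.005,0.033,0.005,0,0,1.4,0.006,0.033,0.004,0,0,1.4,0.007,0.032,0.005,0,0,1.4,0.008,0.032,0.004,0.1,0,1.4,0.009,0.032,0.005,0,0.1,1.4,0,0,0.032,0,0,0,0,0,0.033,0,0,0]
top (array([ 0.6658, -0.1919]), np.float64(-0.9590218487199064)) 3228.0
```

drive_tool(
  rows=[0.004,0.033,0.004,0,0,1.4,0.005,0.033,0.004,0,0,1.4,0.005,0.033,0.005,0,0,1.4,0.006,0.033,0.004,0,0,1.4,0.007,0.032,0.005,0,0,1.4,0.008,0.032,0.004,0,0,1.4,0.009,0.032,0.005,0,0,1.4,0,0,0.032,0,0,0,0,0,0.033,0,0,0,0,0,0,0,0,0,0,0,0,0,0,0,0,0,0,0,0,0],
)

```text
t: 29.35
position: [0.6663, -0.192, 0.0759]
tcp_rot: [0.002, 0.72, 0.694, 0.001]
force: [0.4, 0.2, 0.4]
width: 0.0513
gripper_force: 0.0
```

```bash
python3 plan.py .666 -.191 .042 -2 v=12
python3 - <<'E'
from fit import *
np.set_printoptions(precision=4,suppress=True)
read_camera('top');read_camera('scene')
for c in('top','scene'):
    m=best(c,'lid_rect_grip',proj(c,[.4405,-.249,.08])[0])
    if m is not None: print(c,nm(lambda p:-iou(lidmask(c,'rect',p,.068),m),[.4405,-.249,.134],[.01,.01,.1]),m.sum())
E
```

```text
3 rows, end [ 0.6664 -0.1911  0.0419] t 29.35
[0,0,0.011,0.1,0,0,0.001,0,0.011,0.1,0.1,0,0,0,0.012,0,0,-0.1]
top (array([ 0.4406, -0.2593,  0.1532]), np.float64(-0.7176812529520977)) 3626.0
scene (array([ 0.4389, -0.2514,  0.1414]), np.float64(-0.9540081877680784)) 2119.0
```

drive_tool(
  rows=[0,0,0.011,0,0,0,0.001,0,0.011,0,0,0,0,0,0.012,0,0,0,0,0,0,0,0,0,0,0,0,0,0,0],
)

```text
t: 30.05
position: [0.6648, -0.1899, 0.0389]
tcp_rot: [-0.0, 0.72, 0.694, -0.0]
force: [-0.2, -0.2, 0.4]
width: 0.051
gripper_force: 0.0
```

drive_tool(
  rows=[0,0,0,0,0,0,0,0,0,0,0,0,0,0,0,0,0,0,0,0,0,0,0,0,0,0,0,0,0,0,0,0,0,0,0,0,0,0,0,0,0,0,0,0,0,0,0,0],
  hand=0,
)

```text
t: 30.85
position: [0.6659, -0.1904, 0.0407]
tcp_rot: [0.001, 0.72, 0.694, 0.0]
force: [-0.1, 0.5, 3.9]
width: 0.011
gripper_force: 49.3
```

```bash
python3 plan.py .666 -.191 .21 -2 .454 .2562 .21 8 v=35
```

```text
20 rows, end [0.454  0.2558 0.2099] t 30.85
[0,0,-0.034,0,0,0,0,0,-0.034,0,0,0,0,0,-0.034,0,0,0,0,0,-0.034,0.1,0,0,-0.001,0,-0.033,0,0.1,0,0.029,-0.015,0,0,0,-0.7,0.03,-0.015,0,0,0,-0.7,0.03,-0.014,0,0,0,-0.7,0.03,-0.014,0,0,0,-0.7,0.03,-0.014,0,0,0,-0.7,0.03,-0.013,0,0,0,-0.7,0.03,-0.013,0,0,0,-0.6,0.03,-0.013,0,0,0,-0.7,0.031,-0.012,0,0,0,-0.6,0.031,-0.012,0,0,0,-0.7,0.031,-0.012,0,0,0,-0.6,0.031,-0.011,0,0,0,-0.7,0.031,-0.011,0,0,0,-0.6,0.031,-0.011,0,0,0,-0.7,0.031,-0.01,0,0,0,-0.6]
```

drive_tool(
  rows=[0,0,-0.034,0,0,0,0,0,-0.034,0,0,0,0,0,-0.034,0,0,0,0,0,-0.034,0,0,0,0,0,-0.033,0,0,0,0.029,-0.015,0,0,0,-0.7,0.03,-0.015,0,0,0,-0.7,0.03,-0.014,0,0,0,-0.7,0.03,-0.014,0,0,0,-0.7,0.03,-0.014,0,0,0,-0.7,0.03,-0.013,0,0,0,-0.7,0.03,-0.013,0,0,0,-0.6,0.03,-0.013,0,0,0,-0.7,0.031,-0.012,0,0,0,-0.6,0.031,-0.012,0,0,0,-0.7,0.031,-0.012,0,0,0,-0.6,0.031,-0.011,0,0,0,-0.7,0.031,-0.011,0,0,0,-0.6,0.031,-0.011,0,0,0,-0.7,0.031,-0.01,0,0,0,-0.6],
)

```text
t: 32.85
position: [0.4517, 0.2576, 0.207]
tcp_rot: [0.0, 0.656, 0.755, -0.002]
force: [0.5, 0.2, -2.4]
width: 0.011
gripper_force: 49.1
```

drive_tool(
  rows=[0,0,0,0,0,0,0,0,0,0,0,0,0,0,0,0,0,0,0,0,0,0,0,0],
)

```text
t: 33.25
position: [0.4541, 0.2552, 0.2081]
tcp_rot: [0.001, 0.657, 0.753, -0.001]
force: [-0.2, -0.6, -2.2]
width: 0.0107
gripper_force: 49.2
```

```bash
python3 plan.py .454 .2562 .13 8 .454 .2562 .106 8 v=25
python3 - <<'E'
from fit import *
save('scene','s4.png',(60,340,150,450),2.1)
m=None
for n,k,p,z in(('lid_rect_grip','rect',[.4405,-.249,.134],.068),):
  read_camera('top')
  for c in('top','scene'):
    m=best(c,n,proj(c,[*p[:2],z])[0])
    if m is not None: print(c,nm(lambda q:-iou(lidmask(c,k,q,z),m),p,[.01,.01,.1]),m.sum())
E
```

```text
5 rows, end [0.454  0.2561 0.1061] t 33.25
[0,0,0.02,0,0,-0.1,0,0,0.019,0,0,0,0.001,0,0.02,0,0.1,-0.1,0,0,0.019,0,0,0,0,0,0.024,0,0,0]
top (array([ 0.44056842, -0.250582  ,  0.13393968]), np.float64(-0.9791421272725448)) 4997.0
scene (array([ 0.44026765, -0.25073776,  0.13793369]), np.float64(-0.9682286009918376)) 2152.0
```

View pics/s4.png

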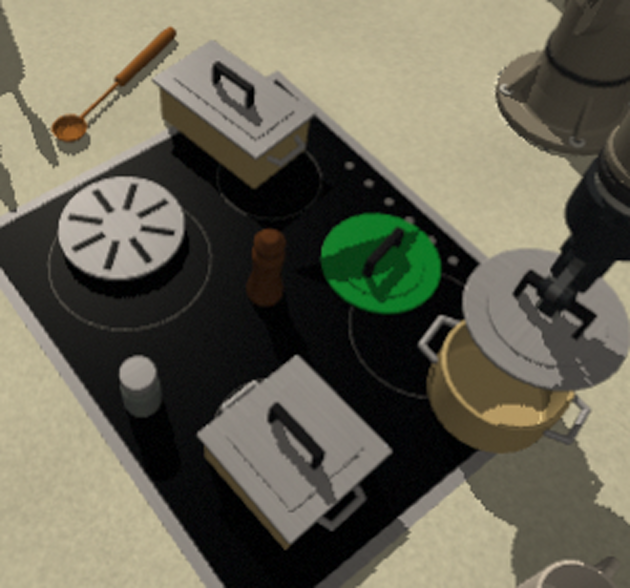

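The oblong and square dishes are closed. The round lid is held level above the round dish, so I lower it.

drive_tool(
  rows=[0,0,0.02,0,0,0,0,0,0.02,0,0,0,0.001,0,0.02,0,0,0,0,0,0.02,0,0,0,0,0,0.013,0,0,0,0,0,0.006,0,0,0,0,0,0.001,0,0,0,0,0,0.001,0,0,0,0,0,0,0,0,0,0,0,0,0,0,0],
)

```text
t: 34.45
position: [0.4542, 0.2582, 0.1082]
tcp_rot: [0.001, 0.656, 0.754, 0.001]
force: [0.7, 0.1, -2.3]
width: 0.0112
gripper_force: 49.1
```

drive_tool(
  rows=[0,0,0.001,0,0,0,0,0,0.001,0,0,0,0,0,0,0,0,0],
)

```text
t: 34.75
position: [0.4535, 0.2579, 0.1054]
tcp_rot: [0.001, 0.656, 0.754, -0.0]
force: [0.5, -0.3, -2.2]
width: 0.0108
gripper_force: 49.2
```

drive_tool(
  rows=[0,0,0.001,0,0,0,0,0,0,0,0,0,0,0,0,0,0,0],
)

```text
t: 35.05
position: [0.4535, 0.2578, 0.1044]
tcp_rot: [0.001, 0.656, 0.754, -0.0]
force: [-1.0, 1.1, -1.5]
width: 0.0107
gripper_force: 49.2
```

drive_tool(
  rows=[0,0,0.001,0,0,0,0,0,0,0,0,0,0,0,0,0,0,0],
)

```text
t: 35.35
position: [0.4536, 0.2578, 0.1034]
tcp_rot: [0.001, 0.656, 0.754, -0.0]
force: [-0.3, -0.3, -1.9]
width: 0.011
gripper_force: 49.2
```

drive_tool(
  rows=[-0.002,0,0.001,0,0,0,0,0,0,0,0,0,0,0,0,0,0,0],
)

```text
t: 35.65
position: [0.4539, 0.2557, 0.1024]
tcp_rot: [0.001, 0.656, 0.754, -0.0]
force: [-0.5, 0.5, -1.2]
width: 0.0107
gripper_force: 49.2
```

drive_tool(
  rows=[0,0,0.001,0,0,0,0,0,0,0,0,0,0,0,0,0,0,0],
)

```text
t: 35.95
position: [0.4538, 0.2559, 0.1014]
tcp_rot: [0.001, 0.656, 0.754, -0.0]
force: [0.2, 0.0, -1.9]
width: 0.0108
gripper_force: 49.2
```

drive_tool(
  rows=[0,0,0.001,0,0,0,0,0,0,0,0,0,0,0,0,0,0,0],
)

```text
t: 36.25
position: [0.454, 0.256, 0.1008]
tcp_rot: [0.001, 0.656, 0.754, 0.0]
force: [-0.8, -0.3, 1.4]
width: 0.0105
gripper_force: 49.6
```

Contact. Half a millimetre more, then release and back away.

drive_tool(
  rows=[0,0,0.0005,0,0,0,0,0,0,0,0,0],
)

```text
t: 36.45
position: [0.454, 0.2561, 0.1008]
tcp_rot: [0.0, 0.656, 0.754, 0.0]
force: [-2.4, -1.2, 4.7]
width: 0.0113
gripper_force: 50.0
```

drive_tool(
  rows=[0,0,0,0,0,0,0,0,0,0,0,0,0,0,0,0,0,0,0,0,0,0,0,0,0,0,0,0,0,0,0,0,-0.02,0,0,0,0,0,-0.03,0,0,0,0,0,-0.03,0,0,0,0.02,0,-0.02,0,0,0,0.035,0,0,0,0,0,0.035,0,0,0,0,0,0.035,0,0,0,0,0,0.035,0,0,0,0,0,0.02,0,0,0,0,0,0,0,0,0,0,0,0,0,0,0,0,0],
  hand=60,
)

```text
t: 38.05
position: [0.429, 0.4336, 0.1993]
tcp_rot: [0.001, 0.656, 0.755, -0.001]
force: [0.5, -0.3, 0.2]
width: 0.0515
gripper_force: 0.0
```

Run:
```python
from fit import *
save('scene','s5.png',s=1.5);read_camera('top')
for n,k,p,z in(('lid_round_grip','round',[.454,.256,.134],.08),):
  for c in('top','scene'):
    m=best(c,n,proj(c,[*p[:2],z])[0])
    if m is not None: print(c,nm(lambda q:-iou(lidmask(c,k,q,z),m),p,[.01,.01,.1]),m.sum())
print(get_obs()['t'])
```

```text
top (array([0.45420936, 0.25489496, 0.1713751 ]), np.float64(-0.9583247695072594)) 3861.0
scene (array([0.45277616, 0.25633959, 0.22166103]), np.float64(-0.9664276630439025)) 3422.0
38.25
```

View pics/s5.png

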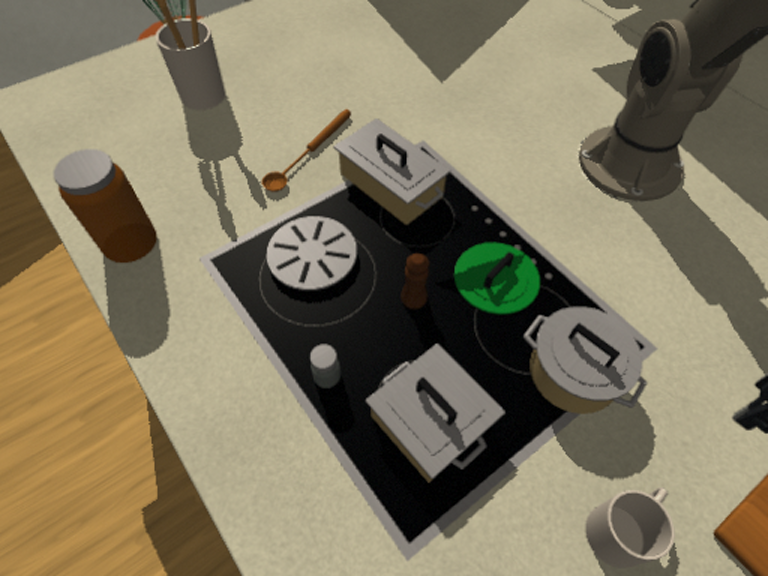

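All three dishes are closed by their own lids: oblong at (390,165), square at (435,410) and round at (588,350). The trivet is empty, the mill and jar have not moved, and the gripper is clear.

```bash
python3 -c "
from bench import *
print(close_job())"
```

```text
the job is handed in; nothing more can be done
None
```

The job is handed in: each lid lies flat on the dish of its own outline, the trivet was the only spare place used, the dishes, mill and jar stayed put in the pictures, and the gripper is clear (about 38 s of the 118 s used).

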